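# Set the spray gap with the thumbwheel

### The job

Roll the knurled thumbwheel on the spray stage with a fingertip, stroke by stroke, until the gap in front of the carriage has closed to the gauge mark: the dark strip on the carriage in line with the dark strip on the gauge rider. Move the carriage only by the wheel, without pushing it or the rider, do not lift or shove the stage, and leave the vials, tools and glassware around it as they are. Finish clear of everything.

Things in the scene. Friction and masses are not known exactly. Their poses are not given: they have to be found in the camera images.
- stage: the spray stage, a fixture of about 3 kg standing loose on the table: aluminium base plate 140 (x) x 260 (y) x 14 mm. Origin at the centre of its underside, z up. It carries a grey housing with the thumbwheel (x=-33, y=-60 mm), beside it the carriage (x=+18 mm) that slides along y towards an upright inlet plate, and a rail with the gauge rider along the +x edge.
- plate (a point): top edge of the upright steel inlet plate, middle of the face that looks to the stage's -y (at y=+45 mm), 99 mm above the table; the plate is 55 mm wide. The gap is between this face and the carriage's leading (+y) face. Axes as the stage's.
- crown (a point): highest point of the thumbwheel's rim, 85 mm above the table; axes as the stage's. It stands 10 mm proud of the housing's two cheeks (tops at 75 mm; housing 46 mm wide along x, 100 mm long along y; end walls at 60 mm). Rolling the crown to the stage's +y moves the carriage to +y, 0.35 mm per mm of rim travel; rolling back opens the gap.
- wheel: the knurled dark steel thumbwheel, 80 mm across and 20 mm wide, half sunk in its housing. Origin at its centre on the axle, 45 mm above the table; the axle lies along the stage's x. The knurl is fine: it acts as a plain round rim with good grip. About 2 N along the rim turns it and it stays where it is left. This frame turns with the wheel, so take directions from the stage.
- carriage: aluminium sliding block 45 (x) x 50 (y) x 38 mm with a round steel knob on top up to 69 mm above the table, riding beside the wheel. Origin at the centre of its underside, 17 mm above the table. Total travel 60 mm along the stage's +y, driven by the wheel; its end stop lies beyond the mark.
- index (a point): the outer (+x) end of the dark steel strip, 6 mm wide, across the carriage's top at its leading edge, 56 mm above the table. Axes as the stage's.
- gauge: the gauge rider, an aluminium block 18 x 18 x 24 mm clamped on the rail at the stage's +x edge. Origin at the centre of its underside.
- mark (a point): the gauge mark: inner (-x) end of the dark steel strip, 6 mm wide, across the rider's top, 56 mm above the table. Axes as the stage's. The gap is set when index and mark have the same stage y (the two strips form one line); they stay about 2 mm apart in x.
- vial_a: small amber vial, 24 mm across, 34 mm high, standing in front of the stage (its -x side); origin under its centre
- vial_b: small clear vial, 24 mm across, 34 mm high, beyond the stage's +y end; origin under its centre
- collar: loose steel collar, 26 mm across, 12 mm high, lying on the stage's base plate near its -x, +y corner; origin under its centre
- spanner: steel spanner 130 mm long lying beyond the stage's +x edge; origin under its middle
- driver: screwdriver 170 mm long lying beyond the stage's -y end; origin under its middle
- beaker: glass beaker, 68 mm across, 85 mm high, to the robot's right; origin under its centre
- reagent: glass reagent bottle with a screw cap, 72 mm across, 140 mm high, to the left; origin under its centre

How it is judged:
By the outcome, as a careful person would: the job done as asked, in the order asked, and still so for the second after the job is handed in, with the robot touching nothing.
It also fails if it takes over 51 s, if anything falls off the work surface, if the arm or the gripper's body presses on something with over 40 N, if the wrist force passes 120 N, or if a joint passes its speed limit or range.

### The arm

A 6-joint arm with a two-finger parallel gripper is mounted at the origin on the work surface. World frame = base frame: x ahead of the robot, y to its left, z up, the work surface at z = 0. Lengths are in m, angles in rad, forces in N, time in s.
With the tool pointing down it reaches from about 0.3 to 0.775 m from the base axis. Payload 14.6 kg.
Tool frame: the origin (TCP) lies midway between the tips of the shut fingers; the grasp point (between the pads) lies 19 mm behind it (arm.hold_point_z is the distance from the TCP to the grasp point, in m); z points along the fingers, x is the direction in which the jaws open and shut, and the axes are right-handed (so a half turn about z gives the same grasp; the last joint's range is limited). The gripper opens to 85 mm and grips with 20 to 120 N. Pads are 22 mm wide; open, the fingers measure 114 mm over their backs; the gripper's body (76 mm by 85 mm) begins 54 mm behind the grasp point. The pads swing forward as they close: fully open they stand 13 mm farther back than shut.
Start: joints at [-1.266, 0.3, 1.521, -0, 1.321, -0.067], TCP at [0.2, -0.512, 0.192] pointing down, gripper open.
Joint ranges: [-3.03, 3.03], [-0.79, 2.21], [0.23, 2.52], [-1.04, 4.18], [0, 3.07], [-2.55, 2.55]. Speed limits (rad/s): [2.22, 2.22, 2.57, 3.14, 3.14, 3.14].

### API

Orientations are given as a unit quaternion [x, y, z, w].
In Python, from bench import arm, capture, workorder gives the robot as it stands. Calls block until the motion is done:
- arm.move_ptp(position, orientation): joint-space move of the TCP to a pose.
- arm.move_straight(position, feed=0.15, rot=None, force_limit=None): straight line of the TCP; rot=None keeps the orientation; feed is the mean speed in m/s. With force_limit (N) it stops when the force on the tool has changed by that much, and returns True; else False.
- arm.set_joints(angles): joint-space move.
- arm.grip(opening): finger opening in m; the grip force is fixed at half the most; returns when the fingers have stopped.
- arm.sleep(seconds).
- arm.ik(position, orientation): joint angles nearest the present ones, or None.
- arm.get_state(): the state.
- capture(name): name is "scene" or "top" or "wrist"; returns a dict with "image" (480x640x3 uint8, blue, green, red), "z_map" (480x640 float32, m along the optical axis (not along the pixel's ray), 0 where there is no reading), "fx", "fy", "cx", "cy" (pixels), "T" (4x4, takes a point from camera to world coordinates); the wrist camera has in their place "tool_from_camera" (4x4, takes a point from camera to tool coordinates, whose origin is the TCP and whose axes are the tool frame's). Camera axes: x right, y down, z forward; pixel columns grow to the right and rows downward; lengths in m; the calibration is good to about 2 mm. The wrist camera is an equidistant fisheye: a pixel r from the principal point sees the ray r / f radians off the axis. A picture is of the moment at which its call begins: read the wrist's pose just before it.
A pose or a line that the arm cannot do raises arm.Unreachable and nothing moves.
- workorder.job_done(): hands the job in, once; it reports no verdict.
The state is a dict: "clock": time; "q": joint angles; "qvel": joint speeds; "tau": joint torques, N m; "eef_pos": TCP position; "tcp_rot": TCP orientation; "contact_force": force on the tool from outside, world axes, zero at the start; "ft_torque": the same for the moment, N m; "finger_gap": finger opening in m.
Only numpy, scipy, OpenCV 4.12 (cv2) and the standard library are available. Lean on these libraries where they do the work, as an engineer would, in place of code of your own. Each camera call takes 0.05 s, during which the arm holds its last target. There are 200 camera calls.

## Working session

There is one attempt and no reset: what is moved stays moved. The work goes in short steps, each a Python script; the robot and the scene stay as the last script left them, time stands still between calls to the robot, and variables do not carry over. Pictures are saved under pics/ and viewed, about 8 in all and at most 12, crops included, and the job is handed in when it is done.

```bash
mkdir -p pics; ls; python3 - <<'E'
from bench import arm,capture
import cv2,numpy as np
for n in("scene","top"):
    c=capture(n);cv2.imwrite(f"pics/{n}0.png",c["image"]);np.savez(f"{n}0.npz",**c)
    print(n,c["fx"],c["fy"],c["cx"],c["cy"],np.round(c["T"],3).tolist())
print(arm.get_state()["clock"])
E
```

```text
pics
scene 491.3036678874143 491.3036678874143 315.1695411991325 239.08660522455833 [[0.527, 0.56, -0.64, 1.374], [0.85, -0.339, 0.403, -0.537], [0.009, -0.756, -0.654, 0.907], [0.0, 0.0, 0.0, 1.0]]
top 434.6841546733665 434.6841546733665 324.7242182497327 238.26710827593033 [[0.021, -0.993, 0.116, 0.445], [-1.0, -0.021, 0.008, -0.039], [-0.005, -0.117, -0.993, 1.154], [0.0, 0.0, 0.0, 1.0]]
0.1
```

View pics/top0.png

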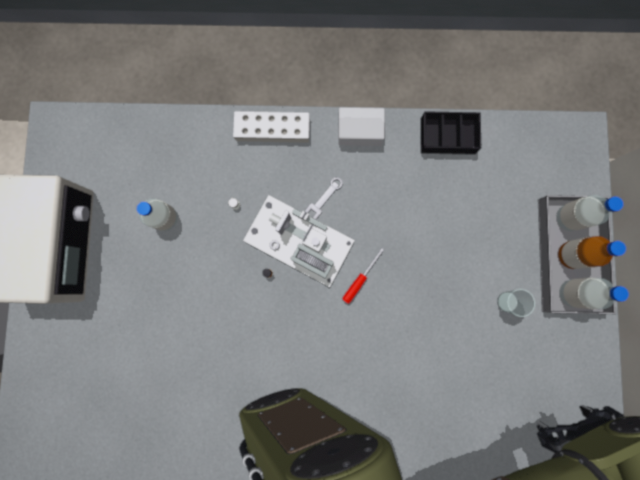

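View pics/scene0.png

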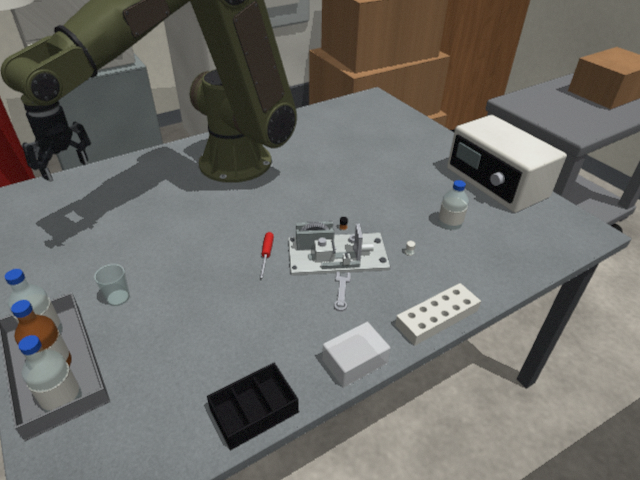

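```bash
python3 - <<'E'
import cv2
i=cv2.imread("pics/top0.png")[185:295,238:362];cv2.imwrite("pics/top0c.png",cv2.resize(i,None,fx=5,fy=5,interpolation=cv2.INTER_CUBIC))
E
```

```text
(no output)
```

View pics/top0c.png

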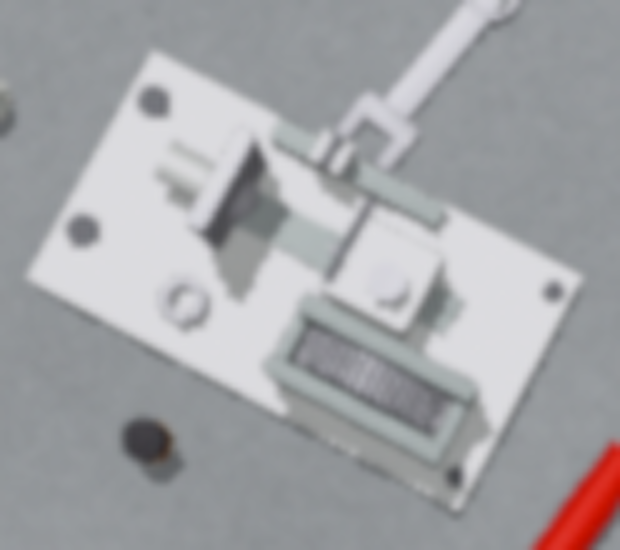

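```bash
cat > h.py <<'E'
import numpy as np,cv2
from scipy.spatial.transform import Rotation as R
def pix2world(c,uv,z,tool=None):
    """intersect pixel ray with plane z; tool=(pos,quat) for the fisheye wrist camera"""
    x,y=(uv[0]-c["cx"])/c["fx"],(uv[1]-c["cy"])/c["fy"]
    if tool is None: T=c["T"];d=np.array([x,y,1.])
    else:
        r=np.hypot(x,y);d=np.array([x/r*np.sin(r),y/r*np.sin(r),np.cos(r)])
        W=np.eye(4);W[:3,:3]=R.from_quat(tool[1]).as_matrix();W[:3,3]=tool[0];T=W@c["tool_from_camera"]
    d=T[:3,:3]@d;o=T[:3,3];return o+d*(z-o[2])/d[2]
def fit(xy_stage,xy_world):
    """rigid 2D fit: returns yaw, origin, residuals"""
    a,b=np.array(xy_stage),np.array(xy_world);A=a-a.mean(0);B=b-b.mean(0)
    th=np.arctan2((A[:,0]*B[:,1]-A[:,1]*B[:,0]).sum(),(A*B).sum())
    M=np.array([[np.cos(th),-np.sin(th)],[np.sin(th),np.cos(th)]]);o=b.mean(0)-M@a.mean(0)
    return th,o,b-(a@M.T+o)
E
python3 - <<'E'
from h import *
from bench import arm,capture
c=dict(np.load("top0.npz"))
w=[pix2world(c,(238+u/5,185+v/5),.014)[:2] for u,v in[(155,50),(582,277),(460,512),(28,278)]]
th,o,r=fit([[.07,.13],[.07,-.13],[-.07,-.13],[-.07,.13]],w);print(np.degrees(th),o,r.round(4).tolist())
S=R.from_euler("z",th)
t=np.r_[o,0]+S.apply([0.0,0,0])
for k in range(4):
    q=(R.from_euler("z",th+k*np.pi/2)*R.from_euler("x",np.pi)).as_quat()
    p=np.r_[o,0]+S.apply([-.033,-.06,.085]);print(k,arm.ik(p,q),arm.ik(np.r_[t[:2],.3],q))
cw=capture("wrist");print(cw["tool_from_camera"].round(3).tolist(),cw["fx"],cw["cx"],cw["cy"])
E
```

```text
-26.971269931662437 [0.57093248 0.03826411] [[-0.0005, -0.0004], [0.0, 0.0016], [0.0003, -0.0], [0.0003, -0.0012]]
0 [-7.16960776e-02  3.39256991e-01  1.73660136e+00 -4.44089210e-16
  1.06573430e+00  3.99041386e-01] [ 2.91444848e-03  2.96013917e-01  1.27958843e+00 -4.44089210e-16
  1.56599031e+00  4.73651912e-01]
1 [-7.16960776e-02  3.39256991e-01  1.73660136e+00 -4.44089210e-16
  1.06573430e+00 -1.17175494e+00] [ 2.91444848e-03  2.96013917e-01  1.27958843e+00 -4.44089210e-16
  1.56599031e+00 -1.09714441e+00]
2 None None
3 [-0.07169608  0.33925699  1.73660136  0.          1.0657343   1.96983771] [0.00291445 0.29601392 1.27958843 0.         1.56599031 2.04444824]
[[1.0, -0.0, 0.0, -0.0], [0.0, 0.952, 0.306, -0.079], [-0.0, -0.306, 0.952, -0.182], [0.0, 0.0, 0.0, 1.0]] 371.64829954431775 321.67957395589883 242.0072488961734
```

```bash
cat >> h.py <<'E'
def look(name,crop=None,k=1):
    from bench import arm,capture
    s=arm.get_state();c=capture("wrist");np.savez(name+".npz",pos=s["eef_pos"],rot=s["tcp_rot"],**c)
    i=c["image"]
    if crop:i=i[crop[1]:crop[3],crop[0]:crop[2]]
    cv2.imwrite(f"pics/{name}.png",cv2.resize(i,None,fx=k,fy=k,interpolation=cv2.INTER_CUBIC));print(name,s["clock"])
    return c,(s["eef_pos"],s["tcp_rot"])
E
python3 - <<'E'
from h import *
from bench import arm
th=np.radians(-26.97);o=np.array([.5709,.0383,0]);S=R.from_euler("z",th)
q=(S*R.from_euler("x",np.pi)).as_quat()
arm.move_ptp(o+S.apply([0,-.06,.19]),q)
arm.grip(0)
look("w1")
E
```

```text
w1 3.0833
```

View pics/w1.png

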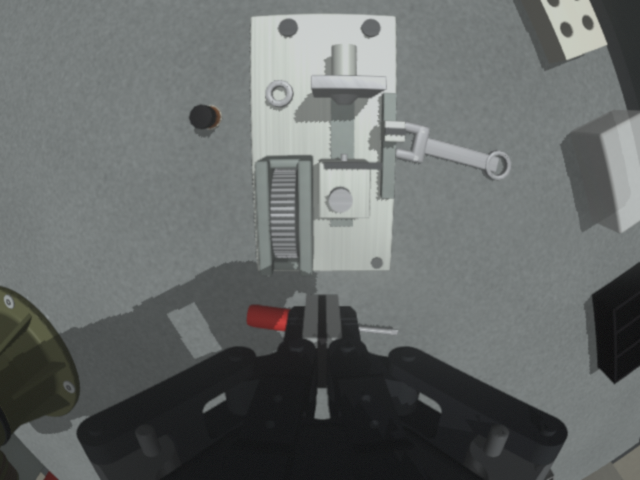

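```bash
python3 - <<'E'
import cv2
i=cv2.imread("pics/w1.png")[105:195,310:430];cv2.imwrite("pics/w1c.png",cv2.resize(i,None,fx=6,fy=6,interpolation=cv2.INTER_CUBIC))
E
```

```text
(no output)
```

View pics/w1c.png

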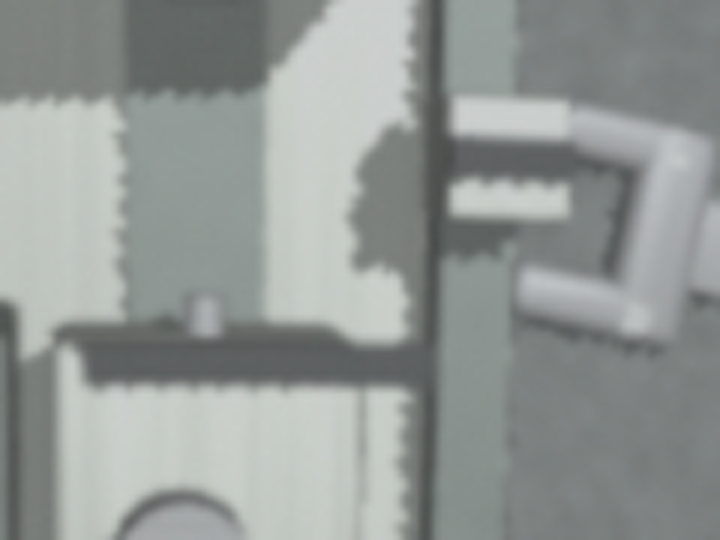

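```bash
python3 - <<'E'
from h import *
d=dict(np.load("w1.npz"));t=(d["pos"],d["rot"])
th=np.radians(-26.97);o=np.array([.5709,.0383,0]);S=R.from_euler("z",th)
f=lambda u,v,z:(S.inv().apply(pix2world(d,(u,v),z,t)-o)*1e3).round(1)
for n,p in dict(c1=(251,17,.014),c2=(396,15,.014),c3=(391,270,.014),mark=(385.3,131.7,.056),index=(380.8,165.7,.056),crownL=(272,195,.085),crownR=(297,195,.085),cheekL=(258,200,.075),cheekR=(313,200,.075),plateL=(311,95,.099),plateR=(386,92,.099)).items():print(n,f(*p))
E
```

```text
c1 [-67.6 130.3  14. ]
c2 [ 71.3 132.6  14. ]
c3 [  72.7 -126.7   14. ]
mark [53.7 15.4 56. ]
index [ 50.5 -13.9  56. ]
crownL [-39.1 -34.2  85. ]
crownR [-19.3 -34.4  85. ]
cheekL [-52.2 -40.1  75. ]
cheekR [ -7.  -40.4  75. ]
plateL [-7.6 42.2 99. ]
plateR [46.6 45.4 99. ]
```

```bash
cat >> h.py <<'E'
th=np.radians(-26.97);o=np.array([.5709,.0383,0]);S=R.from_euler("z",th)
AX=np.array([-.0305,-.0585,.045])   # axle in my stage frame
def pose(a,r):
    a=np.radians(a)
    return o+S.apply(AX+r*np.array([0,np.sin(a),np.cos(a)])),(S*R.from_euler("x",-a)*R.from_euler("x",np.pi)).as_quat()
def stroke(a0,a1,press=.0003,step=5,fl=6,feed=.03):
    from bench import arm
    arm.move_ptp(*pose(a0,.055))
    p,q=pose(a0,.034);hit=arm.move_straight(p,feed=.02,force_limit=fl)
    s=arm.get_state();n=S.apply([0,np.sin(np.radians(a0)),np.cos(np.radians(a0))])
    r=(np.array(s["eef_pos"])-o-S.apply(AX))@n
    print("hit",hit,"r",r.round(5),"F",S.inv().apply(s["contact_force"]).round(1),"t",s["clock"])
    if hit:
        for a in np.linspace(a0,a1,int(np.ceil(abs(a1-a0)/step))+1)[1:]:
            p,q=pose(a,r-press);arm.move_straight(p,feed=feed,rot=q)
            print(round(a,1),S.inv().apply(arm.get_state()["contact_force"]).round(1))
    else: a=a0
    arm.move_straight(pose(a,.055)[0],feed=.1)
    print("t",arm.get_state()["clock"])
E
python3 - <<'E'
from h import *
from bench import arm
stroke(-10,5)
look("w2",(290,0,530,180),3)
E
```

```text
hit False r 0.03414 F [-1.1 -0.   0. ] t 4.8083
t 5.1667
w2 5.1667
```

View pics/w2.png

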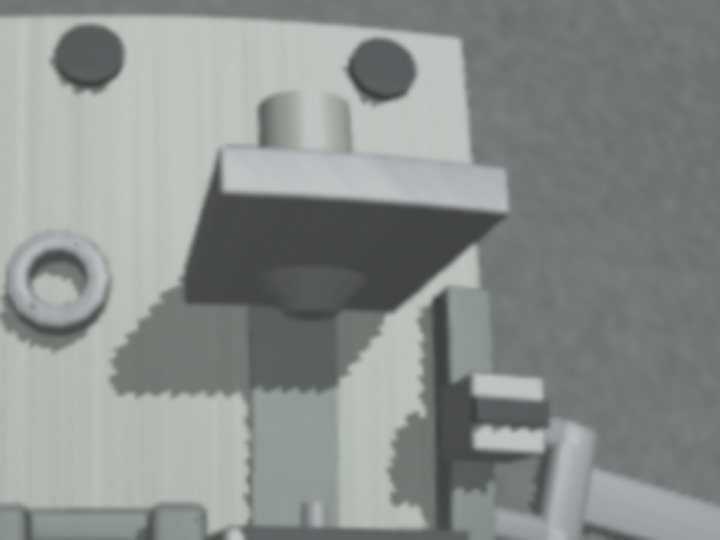

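```bash
python3 - <<'E'
from h import *
from bench import arm
s=arm.get_state();print(s["finger_gap"],s["eef_pos"],S.inv().apply(s["eef_pos"]-o),s["contact_force"])
arm.move_ptp(*pose(-10,.042))
print(arm.get_state()["eef_pos"]-pose(-10,.042)[0])
c,t=look("w3",(200,120,440,300),3)
E
```

```text
0.0005860809203262111 [ 0.51279499 -0.00849649  0.09900017] [-0.03056242 -0.06805911  0.09900017] [-0.73795459 -0.64493513 -0.57272676]
[-0.00065159  0.00022681 -0.00095132]
w3 5.4667
```

View pics/w3.png

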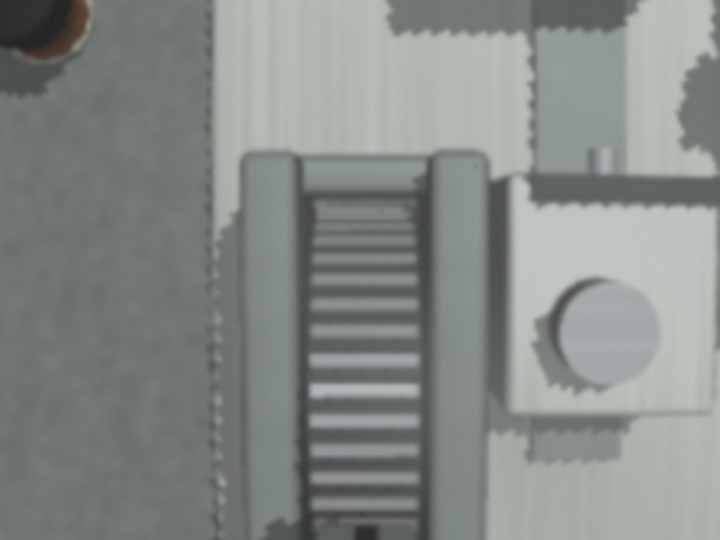

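```bash
python3 - <<'E'
from h import *
for n,pts in dict(w1=[(285,156,.06),(285,272,.06),(262,158,.075),(262,270,.075),(344,187,.069),(312,215,.055),(365,217,.055),(320,295,.19)],w3=[(243/3+200,155/3+120,.075),(460/3+200,155/3+120,.075),(370/3+200,155/3+120,.06),(322,295,.085)]).items():
    d=dict(np.load(n+".npz"));t=(d["pos"],d["rot"])
    for u,v,z in pts:
        k=z-d["z_map"][int(v),int(u)] 
        # point from depth map
        x,y=(u-d["cx"])/d["fx"],(v-d["cy"])/d["fy"];r=np.hypot(x,y);ray=np.array([x/r*np.tan(r),y/r*np.tan(r),1])
        W=d["tool_from_camera"];P=ray*d["z_map"][int(v),int(u)];P=W[:3,:3]@P+W[:3,3];P=R.from_quat(t[1]).apply(P)+t[0]
        print(n,(u,v),(S.inv().apply(pix2world(d,(u,v),z,t)-o)*1e3).round(1),"depth:",(S.inv().apply(P-o)*1e3).round(1))
E
```

```text
w1 (285, 156) [-30.7  -5.6  60. ] depth: [-33.5  -7.8  30.9]
w1 (285, 272) [ -33.4 -109.7   60. ] depth: [ -39.7 -133.9    1.4]
w1 (262, 158) [-47.8  -5.6  75. ] depth: [-51.2  -7.4  53.8]
w1 (262, 270) [ -51.8 -101.8   75. ] depth: [ -51.8 -101.7   75.3]
w1 (344, 187) [ 18.4 -30.7  69. ] depth: [ 19.3 -33.2  53.8]
w1 (312, 215) [ -8.5 -57.9  55. ] depth: [ -8.8 -60.4  44.6]
w1 (365, 217) [ 38.1 -59.6  55. ] depth: [ 38.2 -59.7  54.4]
w1 (320, 295) [ -0.8 -69.5 190. ] depth: [ -0.6 -48.  234.3]
w3 (281.0, 171.66666666666666) [-53.3  -8.8  75. ] depth: [-60.3  -5.5  12.6]
w3 (353.33333333333337, 171.66666666666666) [-13.9  -8.9  75. ] depth: [-13.9  -8.9  76. ]
w3 (323.3333333333333, 171.66666666666666) [-30.2  -8.2  60. ] depth: [-30.1  -5.7  13.5]
w3 (322, 295) [-30.9 -74.9  85. ] depth: [-30.8 -61.8 130.6]
```

```bash
python3 - <<'E'
from h import *
d=dict(np.load("w1.npz"));W=d["tool_from_camera"]
def P(u,v):
    x,y=(u-d["cx"])/d["fx"],(v-d["cy"])/d["fy"];r=np.hypot(x,y);z=d["z_map"][v,u]
    ray=np.array([x/r*np.tan(r),y/r*np.tan(r),1]);return ((W[:3,:3]@(ray*z)+W[:3,3])*1e3).round(0).tolist()
for v in range(256,400,8):print(v,[P(u,v) for u in(304,312,321,330,338)])
E
python3 - <<'E'
import cv2
i=cv2.imread("pics/w1.png")[250:400,220:420];cv2.imwrite("pics/w1f.png",cv2.resize(i,None,fx=4,fy=4,interpolation=cv2.INTER_CUBIC))
E
```

```text
256 [[-15.0, 28.0, 114.0], [-9.0, 35.0, 131.0], [-1.0, 50.0, 175.0], [8.0, 51.0, 176.0], [17.0, 51.0, 176.0]]
264 [[-15.0, 36.0, 115.0], [-9.0, 41.0, 129.0], [-1.0, 59.0, 175.0], [9.0, 60.0, 176.0], [17.0, 59.0, 175.0]]
272 [[-15.0, 43.0, 114.0], [-10.0, 74.0, 189.0], [-1.0, 75.0, 190.0], [9.0, 75.0, 192.0], [18.0, 74.0, 189.0]]
280 [[-19.0, 83.0, 189.0], [-11.0, 83.0, 189.0], [-1.0, 84.0, 190.0], [9.0, 84.0, 191.0], [18.0, 84.0, 191.0]]
288 [[-20.0, 94.0, 191.0], [-11.0, 94.0, 191.0], [-1.0, 93.0, 189.0], [9.0, 93.0, 190.0], [18.0, 93.0, 190.0]]
296 [[-20.0, 104.0, 190.0], [-4.0, -12.0, -45.0], [-0.0, -12.0, -44.0], [4.0, -12.0, -45.0], [7.0, -12.0, -45.0]]
304 [[-20.0, 113.0, 189.0], [-4.0, -11.0, -51.0], [-0.0, -12.0, -52.0], [3.0, -12.0, -53.0], [7.0, -12.0, -52.0]]
312 [[-7.0, -8.0, -52.0], [-3.0, -12.0, -59.0], [-0.0, -12.0, -58.0], [3.0, -12.0, -59.0], [6.0, -12.0, -58.0]]
320 [[-6.0, -12.0, -64.0], [-3.0, -12.0, -65.0], [-0.0, -12.0, -64.0], [3.0, -11.0, -64.0], [6.0, -12.0, -65.0]]
328 [[-6.0, -12.0, -71.0], [-3.0, -12.0, -71.0], [-0.0, -12.0, -70.0], [3.0, -12.0, -71.0], [6
[... 210 characters left out ...]
13.0, -82.0], [5.0, -13.0, -83.0]]
352 [[-5.0, -13.0, -86.0], [-3.0, -13.0, -86.0], [-0.0, -6.0, -77.0], [3.0, -13.0, -86.0], [5.0, -13.0, -86.0]]
360 [[-5.0, -13.0, -91.0], [-3.0, -12.0, -90.0], [-0.0, -3.0, -77.0], [3.0, -12.0, -89.0], [5.0, -13.0, -91.0]]
368 [[-5.0, -13.0, -95.0], [-3.0, -13.0, -95.0], [-0.0, 2.0, -76.0], [3.0, -9.0, -90.0], [5.0, -12.0, -94.0]]
376 [[-5.0, -13.0, -98.0], [-3.0, -10.0, -95.0], [-0.0, 4.0, -77.0], [3.0, -4.0, -87.0], [5.0, -12.0, -98.0]]
384 [[-4.0, -19.0, -109.0], [-3.0, -1.0, -88.0], [-0.0, 8.0, -77.0], [3.0, -0.0, -87.0], [4.0, -18.0, -108.0]]
392 [[-4.0, -16.0, -109.0], [-3.0, 3.0, -88.0], [-1.0, 243.0, 190.0], [3.0, 2.0, -88.0], [4.0, -15.0, -107.0]]
```

View pics/w1f.png

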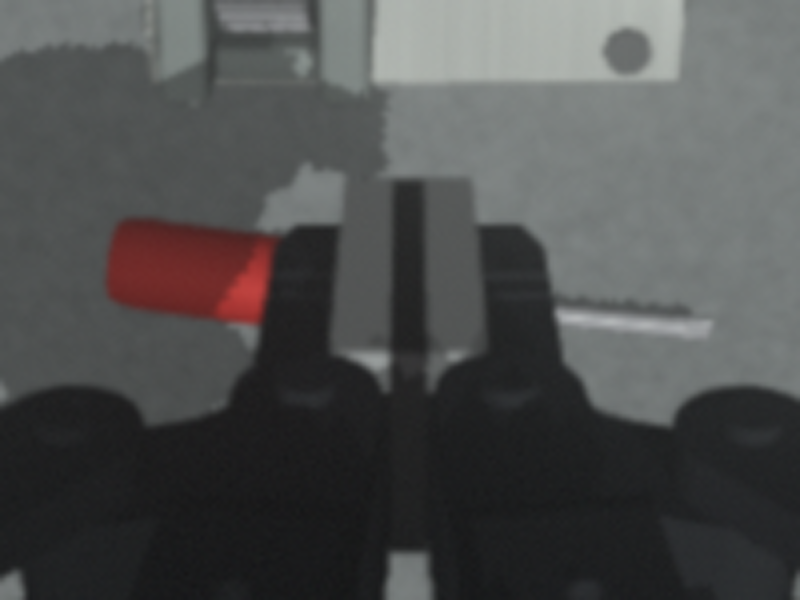

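```bash
python3 - <<'E'
s=open("h.py").read()
i=s.index("def stroke")
s=s[:i]+'''L=.044  # the real fingertip ends this far behind the reported TCP (wrist depth map)
def stroke(a0,a1,press=.0003,step=10,fl=6,T=.4,out=.015):
    from bench import arm
    arm.move_ptp(*pose(a0,.055-L))
    p,q=pose(a0,.035-L);hit=arm.move_straight(p,feed=.02,force_limit=fl)
    s=arm.get_state();n=S.apply([0,np.sin(np.radians(a0)),np.cos(np.radians(a0))])
    r=(np.array(s["eef_pos"])-o-S.apply(AX))@n
    print("hit",hit,"tip r",(r+L).round(5),"F",S.inv().apply(s["contact_force"]).round(1),"t",s["clock"])
    a=a0
    if hit:
        last=np.array(s["eef_pos"])
        for a in np.linspace(a0,a1,int(np.ceil(abs(a1-a0)/step))+1)[1:]:
            p,q=pose(a,r-press);d=np.linalg.norm(p-last);last=p
            arm.move_straight(p,feed=d/T,rot=q)
            print(round(a,1),S.inv().apply(arm.get_state()["contact_force"]).round(1))
    arm.move_straight(pose(a,.055-L)[0],feed=.1)
    print("t",arm.get_state()["clock"])
'''
open("h.py","w").write(s)
E
python3 - <<'E'
from h import *
from bench import arm
p,q=pose(0,.04);arm.move_ptp(p,q)
hit=arm.move_straight(pose(0,.050-L)[0],feed=.04,force_limit=5);print(hit,arm.get_state()["contact_force"])
if not hit: stroke(-8,8)
look("w2b",(280,60,480,210),4)
E
```

```text
False [ 0.06927427 -0.09727846  0.51474057]
hit True tip r 0.04477 F [-2.3 -1.3  9. ] t 7.725
0.0 [0.5 1.  7.1]
8.0 [1.3 2.8 8.8]
t 8.5667
w2b 8.5667
```

View pics/w2b.png

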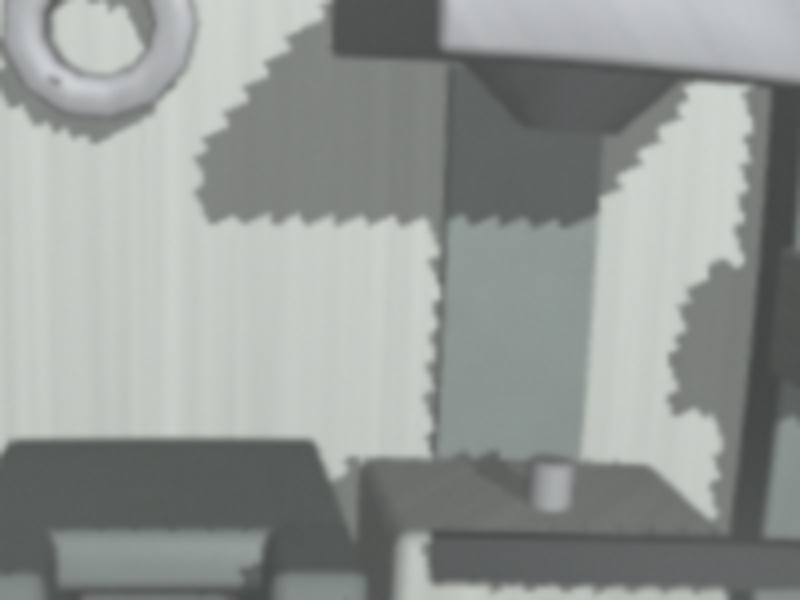

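```bash
cat >> h.py <<'E'
E
python3 - <<'E'
from h import *
d=dict(np.load("w2b.npz"));t=(d["pos"],d["rot"])
print((S.inv().apply(pix2world(d,(460,200.5),.056,t)-o)*1e3).round(1))
# top-down rectification of the z=56 plane, both shots, 0.25 mm/px: x 30..70, y -30..30 stage (y up)
def rect(d):
    t=(d["pos"],d["rot"]);W=np.eye(4);W[:3,:3]=R.from_quat(t[1]).as_matrix();W[:3,3]=t[0];T=np.linalg.inv(W@d["tool_from_camera"])
    X,Y=np.meshgrid(np.arange(30,70,.25),np.arange(30,-40,-.25));P=np.stack([X,Y,0*X+56],-1)/1e3
    P=S.apply(P.reshape(-1,3))+o;P=P@T[:3,:3].T+T[:3,3];rr=np.hypot(P[:,0],P[:,1]);a=np.arctan2(rr,P[:,2])
    m=(np.c_[P[:,0]/rr*a*d["fx"]+d["cx"],P[:,1]/rr*a*d["fy"]+d["cy"]]).reshape(X.shape+(2,)).astype(np.float32)
    return cv2.remap(d["image"],m,None,cv2.INTER_LINEAR)
I=[rect(dict(np.load(n+".npz"))) for n in("w1","w2b")]
cv2.imwrite("pics/rect.png",cv2.resize(np.hstack(I),None,fx=2,fy=2,interpolation=cv2.INTER_CUBIC))
E
```

```text
[ 39.2 -12.1  56. ]
```

View pics/rect.png

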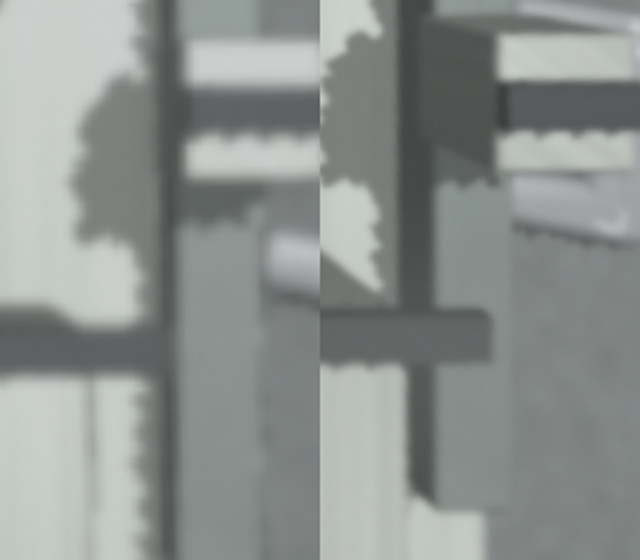

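```bash
cat >> h.py <<'E'
def rect(d,x0=30,x1=70,y0=-40,y1=30,s=.25):
    """top-down view of the plane z=56 mm in stage mm, y up"""
    W=np.eye(4);W[:3,:3]=R.from_quat(d["rot"]).as_matrix();W[:3,3]=d["pos"];T=np.linalg.inv(W@d["tool_from_camera"])
    X,Y=np.meshgrid(np.arange(x0,x1,s),np.arange(y1,y0,-s));P=np.stack([X,Y,0*X+56],-1)/1e3
    P=S.apply(P.reshape(-1,3))+o;P=P@T[:3,:3].T+T[:3,3];rr=np.hypot(P[:,0],P[:,1]);a=np.arctan2(rr,P[:,2])
    m=np.c_[P[:,0]/rr*a*d["fx"]+d["cx"],P[:,1]/rr*a*d["fy"]+d["cy"]].reshape(X.shape+(2,)).astype(np.float32)
    return cv2.remap(d["image"],m,None,cv2.INTER_LINEAR)
def measure(name,verbose=True):
    """trailing (-y) edges dark->light of the mark and index strips, stage mm"""
    I=cv2.cvtColor(rect(dict(np.load(name+".npz"))),cv2.COLOR_BGR2GRAY).astype(float)
    out=[]
    for x0,x1,lo,hi in((54,62,5,22),(31,39,-30,25)):
        p=cv2.GaussianBlur(np.median(I[:,int((x0-30)*4):int((x1-30)*4)],axis=1),(1,9),1.5).ravel()
        y=30-np.arange(len(p))*.25;g=np.gradient(p);g[(y<lo)|(y>hi)]=0;i=g.argmax()
        w=np.clip(g[i-4:i+5],0,None);out.append((y[i-4:i+5]*w).sum()/w.sum())
    print(name,"mark",round(out[0],2),"index",round(out[1],2),"gap",round(out[0]-out[1],2));return out[0]-out[1]
E
python3 - <<'E'
from h import *
from bench import arm
measure("w1");measure("w2b")
_m=arm.move_straight
def ms(*a,**k):
    r=_m(*a,**k);s=arm.get_state();z=R.from_quat(s["tcp_rot"]).apply([0,0,1]);print("   tip",(S.inv().apply(s["eef_pos"]-L*z-o)-AX).round(4),s["clock"]);return r
arm.move_straight=ms
stroke(-20,20,fl=10,press=.0006)
arm.move_ptp(*pose(0,.055-L));look("w4");measure("w4")
E
```

```text
w1 mark 13.22 index -16.97 gap 30.19
w2b mark 13.66 index -15.55 gap 29.21
   tip [ 0.     -0.0151  0.0421] 9.85
hit True tip r 0.04474 F [-2.8 -2.9  9.7] t 9.85
   tip [ 0.0007 -0.0065  0.0443] 10.2
-10.0 [ 1.6 -0.7 10.3]
   tip [0.0006 0.0012 0.0448] 10.5333
0.0 [ 2.3  1.2 12.3]
   tip [0.0006 0.009  0.0439] 10.8583
10.0 [ 3.   4.5 11.5]
   tip [0.0006 0.0166 0.0417] 11.1833
20.0 [ 4.6  5.9 11.5]
   tip [-0.0004  0.0185  0.0511] 11.4417
t 11.4417
w4 11.8417
w4 mark 13.27 index -9.29 gap 22.56
```

```bash
python3 - <<'E'
from h import *
from bench import arm
for i in range(2): 
    stroke(-20,20,fl=10,press=.0008)
    arm.move_ptp(*pose(0,.055-L));look(f"w5{i}");measure(f"w5{i}")
E
```

```text
hit True tip r 0.04475 F [-2.2 -3.4  8. ] t 13.0167
-10.0 [ 1.9 -0.3 12.8]
0.0 [ 2.1  1.5 12.1]
10.0 [ 3.8  4.2 12.3]
20.0 [ 5.3  6.2 11.9]
t 14.6083
w50 15.0083
w50 mark 13.42 index -2.84 gap 16.26
hit True tip r 0.04474 F [-2.7 -3.3  9.1] t 16.1833
-10.0 [ 1.7 -0.4 12. ]
0.0 [ 2.6  1.7 12. ]
10.0 [ 3.7  3.4 11.6]
20.0 [ 5.1  5.6 11.5]
t 17.775
w51 18.175
w51 mark 13.28 index 4.0 gap 9.28
```

```bash
python3 - <<'E'
from h import *
from bench import arm
stroke(-20,20,fl=10,press=.0008)
arm.move_ptp(*pose(0,.055-L));look("w6");measure("w6")
d=dict(np.load("w6.npz"));cv2.imwrite("pics/rect6.png",cv2.resize(rect(d,25,70,-20,30,.125),None,fx=1.6,fy=1.6,interpolation=cv2.INTER_CUBIC))
E
```

```text
hit True tip r 0.04474 F [-2.1 -3.1  8.6] t 19.35
-10.0 [ 1.9  0.1 12.7]
0.0 [ 1.7  2.6 12.7]
10.0 [ 3.6  3.2 11.9]
20.0 [ 5.2  6.7 11.4]
t 20.9417
w6 21.3417
w6 mark 13.27 index 10.76 gap 2.5
```

View pics/rect6.png

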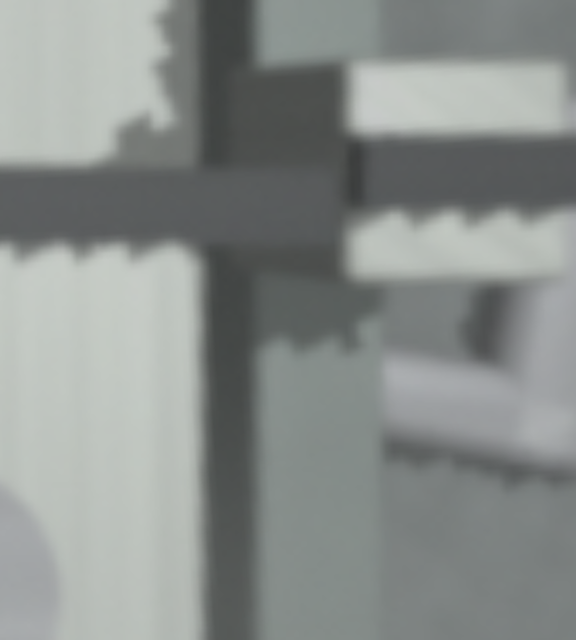

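```bash
python3 - <<'E'
from h import *
from bench import arm
stroke(-10,9,fl=10,press=.0008)
arm.move_ptp(*pose(0,.055-L));look("w7");g=measure("w7")
E
```

```text
hit True tip r 0.04479 F [-2.1 -0.6  9.2] t 22.325
-0.5 [1.3 2.4 9. ]
9.0 [0.4 2.5 9.1]
t 23.225
w7 23.5
w7 mark 13.28 index 12.53 gap 0.75
```

```bash
python3 - <<'E'
from h import *
from bench import arm
stroke(-7,7.3,fl=10,press=.0008)
arm.move_ptp(*pose(0,.055-L));look("w8");g=measure("w8")
# second estimate: leading edges (light->dark on the mark, strip centre by row profile on index)
I=cv2.cvtColor(rect(dict(np.load("w8.npz")),25,70,0,30,.125),cv2.COLOR_BGR2GRAY)
for n,x0,x1 in(("index",28,40),("index end",42,50),("mark",54,64)):
    p=np.median(I[:,int((x0-25)*8):int((x1-25)*8)],axis=1).astype(int);print(n,p[60:160:3])
cv2.imwrite("pics/rect8.png",cv2.resize(I,None,fx=2,fy=2,interpolation=cv2.INTER_CUBIC))
E
```

```text
hit True tip r 0.04478 F [-1.1 -0.3  9.2] t 24.425
0.2 [ 0.9  1.8 10.6]
7.3 [ 0.8  3.  10.4]
t 25.25
w8 25.5
w8 mark 13.27 index 15.02 gap -1.75
index [193 191 184 168 139 111  96  93  93  93  93  93  93  93  93  93  92  93
 101 123 152 176 191 196 199 200 200 200 200 201 200 200 200 200]
index end [78 79 80 82 86 89 91 91 91 91 92 91 91 91 91 91 91 90 89 86 82 79 78 78
 78 78 78 78 78 78 78 78 78 77]
mark [196 195 196 198 198 196 188 170 140 111  94  89  89  89  90  90  89  89
  88  88  88  88  92 104 125 147 167 180 186 190 192 192 192 191]
```

View pics/rect8.png

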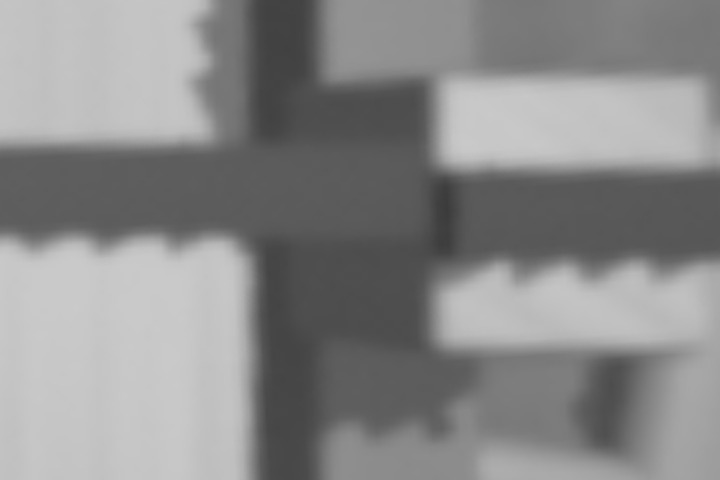

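```bash
cat >> h.py <<'E'
def gap2(name):
    """remaining gap mm (mark-index) from leading and trailing edges, corrected for the 0.6 deg yaw error of my frame"""
    I=cv2.cvtColor(rect(dict(np.load(name+".npz")),25,70,-5,30,.125),cv2.COLOR_BGR2GRAY).astype(float);E=[]
    for x0,x1 in((54,64),(28,37)):
        p=cv2.GaussianBlur(np.median(I[:,int((x0-25)*8):int((x1-25)*8)],axis=1),(1,17),3).ravel()
        y=30-np.arange(len(p))*.125;g=np.gradient(p)
        def edge(g,lo,hi):
            g=np.where((y>lo)&(y<hi),g,0);i=g.argmax();w=np.clip(g[i-8:i+9],0,None);return (y[i-8:i+9]*w).sum()/w.sum()
        t=edge(g,8,22);E.append((edge(-g,t+4,t+7.5),t))
    E=np.array(E);d=E[0]-E[1]-.22;print(name,"lead",d[0].round(2),"trail",d[1].round(2));return d.mean()
E
python3 - <<'E'
from h import *
from bench import arm
for n in("w6","w7","w8"):gap2(n)
def run(a0,a1,da,stop,tag,fl=10,press=.0008):
    arm.move_ptp(*pose(a0,.055-L));hit=arm.move_straight(pose(a0,.035-L)[0],feed=.02,force_limit=fl)
    n=S.apply([0,np.sin(np.radians(a0)),np.cos(np.radians(a0))]);r=(arm.get_state()["eef_pos"]-o-S.apply(AX))@n
    look(f"{tag}s");g=gap2(f"{tag}s");a=a0
    for i,a in enumerate(np.arange(a0+da,a1,da)):
        p,q=pose(a,r-press);arm.move_straight(p,feed=max(np.linalg.norm(p-arm.get_state()["eef_pos"]),1e-4)/.15,rot=q)
        look(f"{tag}{i}");g=gap2(f"{tag}{i}")
        if stop(g):break
    arm.move_straight(pose(a,.055-L)[0],feed=.1);look(f"{tag}e");print(a,gap2(f"{tag}e"))
run(9,-16,-1.5,lambda g:g>-.15,"b")
E
```

```text
w6 lead 2.13 trail 2.3
w7 lead 0.43 trail 0.61
w8 lead -1.72 trail -1.97
bs 26.4333
bs lead -1.95 trail -1.75
b0 26.7333
b0 lead -1.87 trail -1.61
b1 27.0333
b1 lead -1.51 trail -1.13
b2 27.3333
b2 lead -1.49 trail -0.79
b3 27.6333
b3 lead -0.97 trail -0.32
b4 27.9333
b4 lead -0.6 trail -0.19
b5 28.2333
b5 lead 0.1 trail 0.04
be 28.5417
be lead 0.26 trail -0.0
0.0 0.12755592771240898
```

```bash
python3 - <<'E'
from h import *
from bench import arm,capture
arm.move_ptp(*pose(0,.055-L));look("v1");print(gap2("v1"))
p,q=pose(0,.055-L);p=p+S.apply([.0305+.01,0,.06]);arm.move_straight(p,feed=.15);look("v2");print(gap2("v2"))
d=dict(np.load("v2.npz"));I=cv2.cvtColor(rect(d,25,70,0,30,.125),cv2.COLOR_BGR2GRAY)
for x in(28,33,38,44,48,55,58,61,64):
    p_=cv2.GaussianBlur(I[:,(x-25)*8-8:(x-25)*8+8].astype(float).mean(1,keepdims=True),(1,17),3).ravel();g=np.gradient(p_);y=30-np.arange(len(p_))*.125
    m=(y>8)&(y<25);print(x,"lead",y[np.where(m,g,9).argmin()],"trail",y[np.where(m,g,-9).argmax()])
arm.move_straight(p+[0,0,.12],feed=.2)
arm.set_joints([-1.266,.3,1.521,0,1.321,-.067])
c=capture("top");cv2.imwrite("pics/top9.png",c["image"])
a=cv2.cvtColor(cv2.imread("pics/top0.png"),6).astype(int);b=cv2.cvtColor(c["image"],6).astype(int)
m=((abs(a-b)>25)*255).astype(np.uint8);n,_,st,_=cv2.connectedComponentsWithStats(m);print([s.tolist() for s in st[1:] if s[4]>5])
print(arm.get_state()["clock"],arm.get_state()["contact_force"])
E
```

```text
v1 28.8417
v1 lead 0.08 trail 0.04
0.06219569303929681
v2 29.525
v2 lead 0.18 trail -0.21
-0.01762394673595427
28 lead 19.0 trail 12.875
33 lead 19.0 trail 13.0
38 lead 18.875 trail 13.125
44 lead 20.75 trail 13.0
48 lead 20.25 trail 13.0
55 lead 19.375 trail 12.75
58 lead 19.375 trail 13.125
61 lead 19.375 trail 13.375
64 lead 19.5 trail 13.125
[[292, 219, 11, 18, 49], [296, 224, 27, 24, 239], [312, 237, 17, 19, 99], [292, 238, 11, 7, 40], [553, 405, 71, 23, 625], [540, 412, 14, 11, 59], [514, 416, 26, 12, 115], [500, 425, 11, 12, 56], [537, 425, 27, 29, 388], [562, 429, 5, 6, 19], [552, 431, 8, 7, 37]]
32.5583 [ 0.8987758  -0.29066061  0.37048804]
```

```bash
python3 -c "
from bench import workorder;workorder.job_done()"
```

```text
the job is handed in; nothing more can be done
```

The gap is set: the carriage strip lines up with the gauge strip to about 0.2 mm, and the job is handed in at about 33 s of the 51 s allowed. I only rolled the wheel: six forward strokes that moved it, then one short backward roll because the last forward stroke went about 1.8 mm past the mark. Contact force read about 9–15 N after each press and step.

**Last checks**
- **Alignment:** the mean remaining gap was +0.06 mm in one wrist picture and −0.02 mm in a second. In the second, the strips' front and back edges disagreed slightly (+0.18 and −0.21 mm). Both figures include a 0.22 mm correction for a small angle error in my stage frame.
- **Surroundings:** comparing top-camera pictures from before and after, only the carriage and wheel area and the gripper changed. The stage, vials, tools and glassware showed no change.
- **Arm:** it is back at its start joints, gripper shut and clear of everything.

**What disagreed along the way**
- **Fingertip position:** the first press, to 6 mm below the wheel's nominal rim, met nothing. The fingertip actually ends about 40 mm behind the reported TCP: the depth map said 44 mm, contact about 39 mm. I corrected for this.
- **Stroke yield:** each stroke moved the carriage only about a quarter to two thirds of what 0.35 mm per mm of rim travel predicts, and the amount varied. I did the last roll with a camera check after each small step.
- **Final look:** these last checks are measurements only, because my picture views were used up.

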